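# Slide the pepper mill into its sprung-flap dock

### The arm

A 6-joint arm with a two-finger parallel gripper is mounted at the origin on a cart in front of the work surface, level with it; the furniture and walls round the work are solid. World frame = base frame: x ahead of the robot, y to its left, z up, the work surface at z = 0. Lengths are in m, angles in rad, forces in N, time in s.
With the tool pointing down it reaches from about 0.275 to 0.725 m from the base axis. Payload 5.6 kg.
Tool frame: the origin (TCP) lies between the finger pads; the fingertips stand 14 mm ahead of it and the grasp point (between the pads) lies 5 mm behind it; x points along the fingers, y is the direction in which the jaws open and shut, and the axes are right-handed (so a half turn about x gives the same grasp; the last joint's range is limited). The gripper opens to 85 mm and grips with 20 to 120 N. Pads are 22 mm wide; open, the fingers measure 114 mm over their backs; the gripper's body (76 mm by 85 mm) begins 54 mm behind the grasp point. The pads swing forward as they close: fully open they stand 13 mm farther back than shut.
Start: joints at [-1.063, 0.255, 0.108, 0, -1.424, -0.285], TCP at [0.122, -0.536, 0.245] pointing down, gripper open.
Joint ranges: [-2.95, 2.95], [-1.21, 1.97], [-1.09, 1.5], [-2.87, 1.71], [-2.94, -0.07], [-3.05, 3.05]. Speed limits (rad/s): [2.57, 2.57, 3.14, 3.14, 3.14, 3.14].

### API

Orientations are given as a 3x3 rotation matrix whose columns are the frame's x, y, z axes.
In Python, from plant import * gives the robot as it stands.
- The arm moves only by the shell command python3 -m jog 'ROWS' [FORCE]. ROWS is text: rows parted by semicolons, each of 7 numbers parted by spaces: the turn, a rotation vector about the tool's x, y, z as a fraction of full scale, then the shift along the tool's x, y, z as a fraction of full scale, then the opening, from -1 (shut) to 1 (fully open). A call has 1 to 5 rows; each row is the pose to reach, as a shift and turn from the pose commanded when the call began, along the tool's axes at that moment; what a row does not reach only later rows make up. Full scale, the value 1, is 12 cm for a shift and 90 degrees for a turn. A row lasts 1/12 s, in which the tool goes at most 41.7 mm and 7.16 degrees, less where a joint would pass 70% of its speed; a pose out of reach is approached as far as the arm can. A call with a number of a shift or a turn outside -1 to 1 is refused whole. A call with a gripper value outside its range is refused whole. The fingers move at their own pace and stop on an object; FORCE is the grip in N (left out, the last holds). Time passes only in rows, so rows that repeat a pose let the fingers close. It gives the time, the measured TCP pose, the force and the opening at its end, in the units of the state.
- sense(): the state, without advancing time (a new reading comes with each control period).
- snapshot(name): name is "scene" or "top" or "wrist"; returns (picture, depth): 400x640x3 uint8, red, green, blue; 400x640 float32, m along the optical axis (not along the pixel's ray), 0 where there is no reading.
- calibration(name): a dict with "vertical_fov" (degrees; the focal length in pixels is half the picture's height over the tangent of half this angle, whatever the lens; pixels are square), "cx", "cy" (the principal point, pixels), "rvec" (rotation vector, rad) and "tvec" (3), from world to camera coordinates, as OpenCV has them; the wrist camera has in their place "mount" (4x4, takes a point from camera to tool coordinates, whose origin is the TCP and whose axes are the tool frame's). Camera axes: x right, y down, z forward; pixel columns grow to the right and rows downward; lengths in m; the calibration is good to about 2 mm. A picture is of the moment at which its call begins: read the wrist's pose just before it. calibration takes no time and is no camera call.
- sign_off(): hands the job in, once; it reports no verdict.
The state is a dict: "time": time; "joint_positions": joint angles; "dq": joint speeds; "effort": joint torques, N m; "tcp_pos": TCP position; "orientation": TCP orientation; "force": force on the tool from outside, world axes, zero at the start; "moment": the same for the moment, N m; "finger_gap": opening from 0.0 (shut) to 1.0 (fully open).
Only numpy, scipy, OpenCV 4.12 (cv2) and the standard library are available. Lean on these libraries where they do the work, as an engineer would, in place of code of your own. Each camera call takes 0.05 s, during which the arm holds its last target.

### The job

Put the wooden pepper mill away in its dock: keep it upright, push the sprung flap at the dock's mouth open with it and slide it in along the lane until it is gently pressed home against the sprung pad at the back, somewhere inside. Cushion it on the pad without driving the pad solid or jamming the mill against the dock, leave it standing on the worktop touching the pad, and let the flap swing fully shut behind it. Leave the glasses and the glass cup where they are.

Things in the scene. Friction and masses are not known exactly. Their poses are not given: they have to be found in the camera images.
- mill: Turned dark-wood pepper mill, loose, about 0.4 kg, 172 mm tall. Origin at the centre of its underside, z up. Round barrel 56 mm in diameter from 0 to 86 mm height, a cone from 86 to 100 mm, then a straight round neck 29 mm in diameter from 100 to 166 mm: grip the neck at about 145 mm, which keeps the fingertips above the dock's roof. The two metal bands are only decoration.
- dock: Pale wooden dock fixed to the worktop, no floor, 190 mm long outside, 110 mm high. Origin on the worktop, on the lane's centre line, in the shut flap's plane; x points into the lane, y to the flap's hinge side, z up. Inner faces of the 10 mm walls: y = +40 mm (from x = 8), y = -33 mm (from x = -10), back x = 180. Slide the mill in with its axis on y = 0.
- roof_slot (a point): Front end of the slot in the dock's roof, at the roof's top (dock x = 8, y = 0, z = 110 mm). The slot runs along the lane from y = -20 to +21 mm, open at the mouth; the mill's neck passes along it, the barrel does not fit through. The roof's underside is at 102 mm, so the mill must go in from the mouth, at most 10 mm above the worktop.
- flap (a joint): Sprung steel flap across the dock's mouth, upright hinge at dock x = 0, y = +44 mm; 52 mm long to its tip, from 23 to 87 mm height. 0 rad = shut, grows as it is pushed inward, at most 1.5; it cannot open outward. Opening it takes about 1 to 8 N, more near the hinge. Its spring shuts it once the mill's axis is at least 67 mm inside (dock x).
- pad (a joint): Sprung rubber pad inside, 60 mm wide, 20 to 80 mm high: m pushed in, 0 = relaxed, 0.014 = solid; 0.6 N per mm. Its relaxed face is at dock x = 105 to 137 mm, different each time: feel for it. Pressed home is about 2.5 to 7 N. Once the mill stands released, the pad pushes it back only until friction holds it, still touching.
- short_glass: Bystander: straight clear-amber tumbler 52 mm in diameter, 84 mm tall, to the flap-hinge side of the dock. Origin at the centre of its underside.
- glass_cup: Bystander: small pressed-glass cup with handle, 45x77x51 mm. Origin under the middle of its extent.
- shot_glass: Bystander: small amber tea glass 39 mm in diameter, 52 mm tall, 0.11 to 0.13 m to the -y side of the mill's start. Origin at the centre of its underside.
Things that resemble listed ones, but are neither listed nor needed, are in the scene too. Leave any green or purple look-alike of the mill alone.

How it is judged:
On the way, in this order (a step that is already met when the one before it is completed fails the run):
1. the upright mill, in the dock's mouth, holds the flap open (more than 0.5 rad) (value of joint flap above 0.5 rad and x of mill in the frame of dock between -0.01 and 0.06 m and angle between mill's own z axis and vertical below 0.2 rad and contact force between mill and dock above 0.2 N), for 0.1 s.
2. the mill is pressed home against the pad: pad in by more than 4 mm (value of joint pad above 0.004 m and x of mill in the frame of dock above 0.067 m), for 0.2 s.
At the end, for the whole second after the job is handed in: The mill stands released, upright (within 0.06 rad) and at rest on the worktop in the dock's lane, its axis 67 to 130 mm inside the flap's plane and within 20 mm of the lane's centre line; it still touches the pad (pad in by more than 0.4 mm); the flap is shut (under 0.06 rad) (x of mill in the frame of dock between 0.067 and 0.13 m and y of mill in the frame of dock between -0.02 and 0.02 m and height (world z) of mill below 0.004 m and angle between mill's own z axis and vertical below 0.06 rad and value of joint flap below 0.06 rad and value of joint pad above 0.0004 m and linear speed of mill below 0.01 m/s).
It fails at once if the pad is driven solid (more than 12.5 mm in) (value of joint pad above 0.0125 m).
It fails at once if the mill is jammed against the dock or its flap with more than 20 N (contact force between mill and dock above 20 N).
It fails at once if the mill is tipped by more than 0.35 rad (angle between mill's own z axis and vertical above 0.35 rad).
It fails at once if a bystander is moved by more than 20 mm or tipped (distance of any of short_glass, glass_cup, shot_glass from where it was at the start of the episode above 0.02 m or angle between any of short_glass, glass_cup, shot_glass's own z axis and vertical above 0.3 rad).
It also fails if it takes over 64 s, if anything falls off the work surface, if the arm or the gripper's body presses on something with over 40 N, if the wrist force passes 120 N, or if a joint passes its speed limit or range.

## Working session

There is one attempt and no reset: what is moved stays moved. The work goes in short steps, Python scripts to look and compute and a shell command to move; the robot and the scene stay as the last step left them, time stands still between calls to the robot, and variables do not carry over. Pictures are saved under pics/ and viewed, and the job is handed in when it is done.

```bash
ls; mkdir -p pics
cat > h.py <<'E'
from plant import *
import numpy as np, cv2
def K(c):
    f=200/np.tan(np.radians(c["vertical_fov"])/2); return f,c["cx"],c["cy"]
def save(name,fn):
    s=sense(); p,d=snapshot(name); cv2.imwrite(f'pics/{fn}.png',p[:,:,::-1]); np.savez(f'pics/{fn}.npz',p=p,d=d,R=np.array(s["orientation"]),t=np.array(s["tcp_pos"]))
    return p,d
def world(name,fn):
    z=np.load(f'pics/{fn}.npz'); d=z['d']; c=calibration(name); f,cx,cy=K(c)
    v,u=np.mgrid[0:400,0:640]; P=np.stack([(u-cx)/f*d,(v-cy)/f*d,d],-1)
    if name=="wrist":
        M=np.array(c["mount"]); P=P@M[:3,:3].T+M[:3,3]; return P@z['R'].T+z['t']
    R=cv2.Rodrigues(np.array(c["rvec"],float))[0]; return (P-np.array(c["tvec"]).ravel())@R
E
python3 - <<'E'
from h import *
for n in("scene","top"): save(n,n+"0")
print(sense()); print(calibration("top"))
E
```

```text
pics
{'time': 0.1, 'joint_positions': array([-1.06343494e+00,  2.55671282e-01,  1.07152644e-01, -4.78896684e-04,
       -1.42388810e+00, -2.84605689e-01]), 'dq': array([ 0.00126345, -0.00109815,  0.00337503,  0.00156553, -0.00102433,
        0.00079203]), 'effort': array([-2.06143042e-03, -3.87600660e+01,  2.38476384e+01,  5.37800342e+00,
       -3.73119634e-03,  2.82001814e-06]), 'tcp_pos': array([ 0.12149116, -0.535988  ,  0.24449368]), 'orientation': array([[-3.68383167e-04, -2.20849018e-01,  9.75307939e-01],
       [ 1.63770455e-03,  9.75306564e-01,  2.20849325e-01],
       [-9.99998591e-01,  1.67862343e-03,  2.39892146e-06]]), 'force': array([ 0.1620366 ,  0.43928819, -1.37383443]), 'moment': array([ 0.00674802, -0.01517827,  0.02325755]), 'finger_gap': 0.999916843443283}
{'vertical_fov': 49.63833886050904, 'cx': 323.17924391125285, 'cy': 191.56239674919127, 'rvec': array([ 2.18890793, -2.01459227,  0.22117112]), 'tvec': array([-0.11094288,  0.52903982,  1.35568957])}
```

View pics/scene0.png

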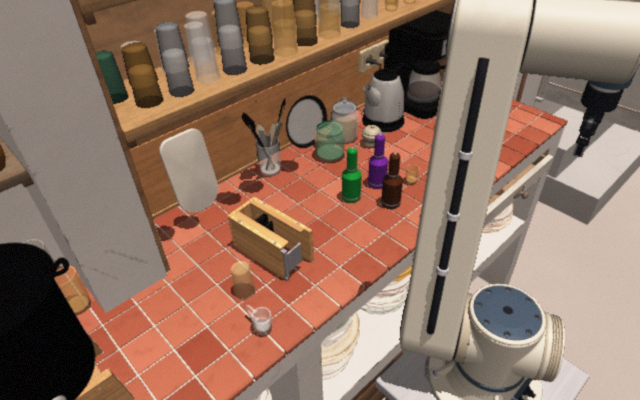

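View pics/top0.png

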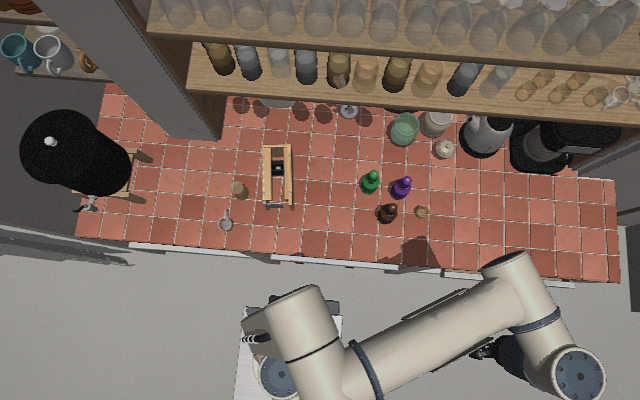

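Candidates for the mill in the top view are green (371,181), purple (401,187) and dark brown (388,213). The dark-wood one at (388,213) fits. The dock is at about (278,175), with its mouth toward the robot. I'll enlarge the crop to confirm.

Run:
```python
from h import *
a=cv2.imread('pics/top0.png')
x=cv2.resize(a[130:240,210:310],None,fx=5,fy=5,interpolation=cv2.INTER_CUBIC)
y=cv2.resize(a[150:240,350:440],None,fx=3,fy=3,interpolation=cv2.INTER_CUBIC)
o=np.zeros((550,780,3),np.uint8);o[:,:500]=x;o[:270,505:775]=y
b=cv2.imread('pics/scene0.png')[140:230,330:430]
o[275:522,505:780]=cv2.resize(b,(275,247))
cv2.imwrite('pics/crop0.png',o)
W=world("top","top0")
def q(n,u,v): print(n,np.round(W[v,u],3))
for n,u,v in [("mill",388,212),("mill",389,207),("shot",421,211),("short",238,188),("cup",225,224),("lw front",266,203),("rw front",291,203),("lw back",267,147),("rw back",287,147),("green",371,176),("purple",402,183),("tile",330,220)]: q(n,u,v)
# mill top: dark-brown above table
m=(W[...,2]>.155)&(W[...,2]<.185)&(abs(W[...,1]+.2)<.4)&(W[...,0]<.65)&(W[...,0]>.25)
n,l,s,c=cv2.connectedComponentsWithStats(m.astype(np.uint8))
for i in range(1,n):
  if s[i,4]>8: k=l==i; print(s[i],c[i],W[k].mean(0).round(4),(W[k].max(0)-W[k].min(0)).round(3))
```

```text
mill [ 0.47  -0.269  0.145]
mill [ 0.481 -0.268  0.17 ]
shot [ 0.509 -0.399  0.005]
short [0.52  0.206 0.084]
cup [0.411 0.252 0.004]
lw front [0.477 0.11  0.091]
rw front [0.48  0.029 0.113]
lw back [0.658 0.125 0.105]
rw back [0.661 0.06  0.11 ]
green [ 0.573 -0.209  0.164]
purple [ 0.562 -0.306  0.154]
tile [ 0.454 -0.097 -0.003]
[369 170  10  10  77] [373.71428571 174.32467532] [ 0.5778 -0.2168  0.1697] [0.028 0.027 0.025]
[402 176  10  10  80] [406.6875 180.475 ] [ 0.5669 -0.3172  0.1698] [0.028 0.026 0.02 ]
[388 203  10  10  79] [392.36708861 207.63291139] [ 0.4799 -0.278   0.1702] [0.028 0.027 0.021]
```

View pics/crop0.png

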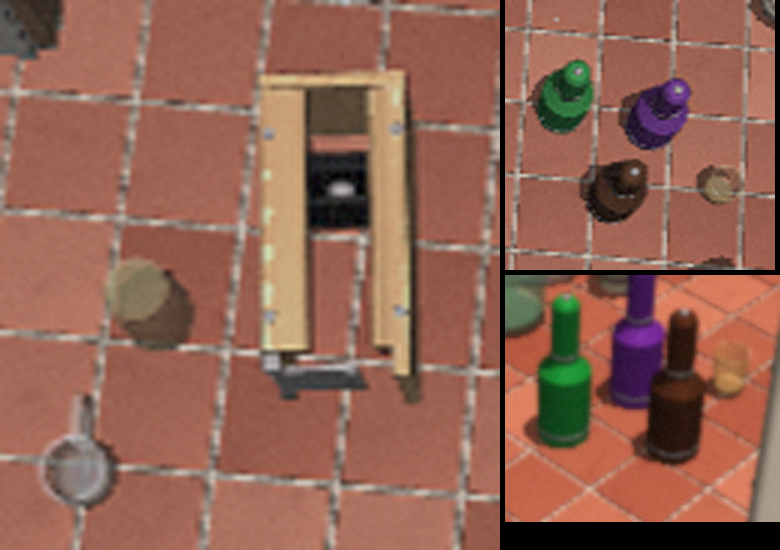

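The enlarged crop confirms the brown wooden mill at (388,213), with the small amber glass to its right at (420,211). Next I'll fit the dock from the top view.

```bash
cat > fit.py <<'E'
from h import *
from scipy.optimize import minimize
def model(p,sy=None):
    # dock frame pose x,y,yaw ; returns world->dock
    c,s=np.cos(p[2]),np.sin(p[2])
    return lambda W:np.stack([(W[:,0]-p[0])*c+(W[:,1]-p[1])*s,-(W[:,0]-p[0])*s+(W[:,1]-p[1])*c],1)
def run(name,fn):
    W=world(name,fn).reshape(-1,3)
    m=(W[:,2]>.1)&(W[:,2]<.122)&(W[:,0]>.42)&(W[:,0]<.70)&(W[:,1]>.0)&(W[:,1]<.17)
    P=W[m]; print(m.sum(),P[:,2].mean(),P.min(0),P.max(0))
    h=cv2.minAreaRect(P[:,:2].astype(np.float32)); print(h)
    return P
E
python3 - <<'E'
from fit import *
P=run("top","top0")
print(calibration("wrist"))
E
```

```text
1021 0.10990640672552343 [0.4712277  0.02932924 0.10001301] [0.67520613 0.14160432 0.11999662]
((0.5704834461212158, 0.08485089987516403), (0.20179718732833862, 0.09358854591846466), 6.462932109832764)
{'vertical_fov': 71.20917409777496, 'cx': 321.0427499128667, 'cy': 200.7183244294746, 'mount': array([[-1.43648024e-04, -3.14887115e-01,  9.49129119e-01,
        -1.29361450e-01],
       [ 9.99999989e-01, -8.55935313e-06,  1.48507500e-04,
         1.33469769e-03],
       [-3.86391668e-05,  9.49129130e-01,  3.14887112e-01,
        -8.04598588e-02],
       [ 0.00000000e+00,  0.00000000e+00,  0.00000000e+00,
         1.00000000e+00]])}
```

The roof's rectangle measures 202 x 94 mm, against 200 x 93 expected. That puts the dock origin near (0.4815, 0.0713) with a yaw of 6.5°. I'll move the wrist camera over the dock to refine it.

```bash
python3 -m jog '0 0 0 -0.1 0.2 0.2 1; 0 0 0 -0.2 0.4 0.35 1; 0 0 0 -0.25 0.6 0.5 1; 0 0 0 -0.25 0.8 0.7 1; 0 0 0 -0.25 0.9 0.8 1'
```

```text
time: 0.52
tcp_pos: [0.1922, -0.4076, 0.2757]
orientation: [[0.001, -0.222, 0.975], [-0.0, 0.975, 0.222], [-1.0, -0.0, 0.001]]
force: [-0.6, -0.7, 0.1]
finger_gap: 0.997
```

```bash
python3 -m jog '0 0 0 0 0.25 0.25 1; 0 0 0 0 0.5 0.5 1; 0 0 0 0 0.75 0.75 1; 0 0 0 0 0.95 0.95 1; 0 0 0 0 0.95 0.95 1' ; python3 -c "
from h import *
print(sense()['joint_positions'])"
```

```text
time: 0.93
tcp_pos: [0.2797, -0.2692, 0.2752]
orientation: [[0.002, -0.227, 0.974], [0.001, 0.974, 0.227], [-1.0, 0.001, 0.002]]
force: [-0.3, -0.5, 0.1]
finger_gap: 0.998
[-0.35900214 -0.08131978 -0.19037935 -0.00180283 -1.46080591 -0.98232787]
```

```bash
for i in 1; do :; done; python3 -m jog '0 0 0 0 0.25 0.22 1; 0 0 0 0 0.5 0.45 1; 0 0 0 0 0.75 0.66 1; 0 0 0 0 0.95 0.84 1; 0 0 0 0 0.95 0.84 1'
```

```text
time: 1.35
tcp_pos: [0.3521, -0.1363, 0.2748]
orientation: [[-0.0, -0.226, 0.974], [0.001, 0.974, 0.226], [-1.0, 0.001, 0.0]]
force: [-0.0, 0.7, 0.6]
finger_gap: 1.002
```

```bash
python3 -m jog '0 0 0 0 0.25 0.22 1; 0 0 0 0 0.5 0.45 1; 0 0 0 0 0.75 0.66 1; 0 0 0 0 0.95 0.84 1; 0 0 0 0 0.95 0.84 1'
```

```text
time: 1.77
tcp_pos: [0.4252, -0.003, 0.2741]
orientation: [[-0.002, -0.224, 0.974], [0.0, 0.974, 0.224], [-1.0, 0.001, -0.002]]
force: [0.3, 0.3, -0.1]
finger_gap: 1.005
```

```bash
python3 -m jog '0 0 0 0 0.25 0.22 1; 0 0 0 0 0.5 0.45 1; 0 0 0 0 0.6 0.53 1; 0 0 0 0 0.6 0.53 1; 0 0 0 0 0.6 0.53 1'
python3 - <<'E'
from fit import *
save("wrist","w1"); P=run("wrist","w1")
E
```

```text
time: 2.18
tcp_pos: [0.4696, 0.0778, 0.2745]
orientation: [[-0.002, -0.222, 0.975], [-0.001, 0.975, 0.222], [-1.0, -0.0, -0.002]]
force: [0.1, -0.7, -0.1]
finger_gap: 0.997
6371 0.11014255158418274 [0.46891728 0.03144645 0.10011649] [0.67116856 0.14624782 0.1134467 ]
((0.5677390098571777, 0.08887539803981781), (0.20005300641059875, 0.09331885725259781), 6.840475082397461)
```

View pics/w1.png

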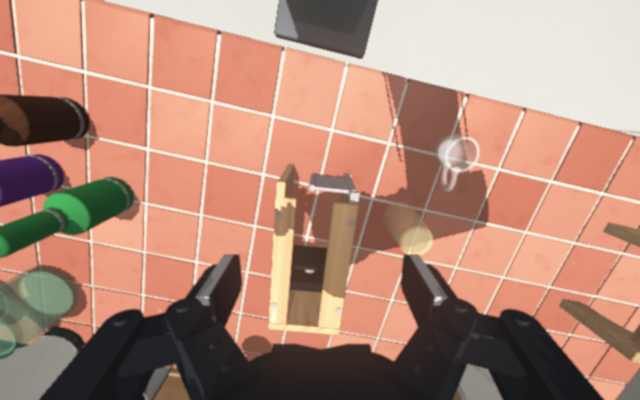

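The wrist picture shows the dock (roof from (270,325) to (345,180)), with the flap shut at the mouth near (330,185). The wrist fit gives 200 x 93 mm, centre (0.568, 0.089), yaw 6.8°. That agrees with the top camera to 3–4 mm. Next I go to the mill and turn the jaws along the lane.

```bash
python3 -m jog '0 0 0 0 -0.25 -0.05 1; 0 0 0 0 -0.5 -0.1 1; 0 0 0 0 -0.75 -0.15 1; 0 0 0 0 -0.97 -0.2 1; 0 0 0 0 -0.97 -0.2 1'
```

```text
time: 2.65
tcp_pos: [0.4709, -0.0457, 0.2758]
orientation: [[0.0, -0.217, 0.976], [-0.001, 0.976, 0.217], [-1.0, -0.001, 0.0]]
force: [0.2, 0.7, -0.7]
finger_gap: 1.003
```

```bash
python3 -m jog '0 0 0 0 -0.25 -0.05 1; 0 0 0 0 -0.5 -0.1 1; 0 0 0 0 -0.75 -0.15 1; 0 0 0 0 -0.97 -0.2 1; 0 0 0 0 -0.97 -0.2 1'
```

```text
time: 3.07
tcp_pos: [0.4731, -0.1641, 0.2754]
orientation: [[-0.0, -0.216, 0.976], [-0.001, 0.976, 0.216], [-1.0, -0.001, -0.001]]
force: [0.8, 0.8, 0.4]
finger_gap: 1.001
```

```bash
python3 -m jog '-0.07 0 0 0 -0.25 -0.05 1; -0.14 0 0 0 -0.5 -0.1 1; -0.21 0 0 0 -0.75 -0.15 1; -0.28 0 0 0 -0.97 -0.19 1; -0.36 0 0 0 -0.97 -0.19 1'
```

```text
time: 3.48
tcp_pos: [0.4766, -0.2823, 0.2748]
orientation: [[-0.001, -0.709, 0.705], [-0.001, 0.705, 0.709], [-1.0, 0.0, -0.001]]
force: [-0.4, 1.5, -0.3]
finger_gap: 1.0
```

```bash
python3 -m jog '-0.07 0 0 0 0 0 1; -0.14 0 0 0 0 0 1; -0.21 0 0 0 0 0 1; -0.28 0 0 0 0 0 1; -0.36 0 0 0 0 0 1'
```

```text
time: 3.9
tcp_pos: [0.477, -0.2786, 0.2756]
orientation: [[0.0, -0.977, 0.212], [0.0, 0.212, 0.977], [-1.0, -0.0, 0.0]]
force: [-0.4, -0.4, 0.6]
finger_gap: 0.998
```

```bash
python3 -m jog '-0.07 0 0 0 0 0 1; -0.14 0 0 0 0 0 1; -0.2 0 0 0 0 0 1; -0.2 0 0 0 0 0 1; -0.2 0 0 0 0 0 1'
python3 - <<'E'
from h import *
save("wrist","w2"); W=world("wrist","w2")
print(sense()["joint_positions"])
m=(W[...,2]>.155)&(W[...,2]<.185)&(abs(W[...,1]+.2)<.4)&(W[...,0]<.65)&(W[...,0]>.25)
n,l,s,c=cv2.connectedComponentsWithStats(m.astype(np.uint8))
for i in range(1,n):
  if s[i,4]>30: k=l==i; print(s[i],c[i],W[k].mean(0).round(4),W[k].max(0).round(4),W[k].min(0).round(4))
E
```

```text
time: 4.32
tcp_pos: [0.4772, -0.2786, 0.2756]
orientation: [[0.0, -0.996, -0.092], [0.0, -0.092, 0.996], [-1.0, -0.0, -0.0]]
force: [-0.6, 0.4, 0.4]
finger_gap: 1.0
[-2.45133078e-01  2.53941529e-01  1.82588533e-01 -7.36425239e-05
 -1.49915846e+00  3.37508991e-01]
[ 203  133   37   35 1016] [221.06397638 149.4242126 ] [ 0.565  -0.3173  0.17  ] [ 0.5811 -0.3013  0.1776] [ 0.5534 -0.3299  0.1552]
[302 185  32  33 827] [317.62756953 201.25151149] [ 0.4807 -0.2794  0.1702] [ 0.4948 -0.2632  0.1785] [ 0.4665 -0.2909  0.1551]
[196 236  33  32 722] [211.12465374 250.90443213] [ 0.5767 -0.2203  0.1689] [ 0.5918 -0.2037  0.1771] [ 0.5642 -0.2292  0.1551]
```

View pics/w2.png

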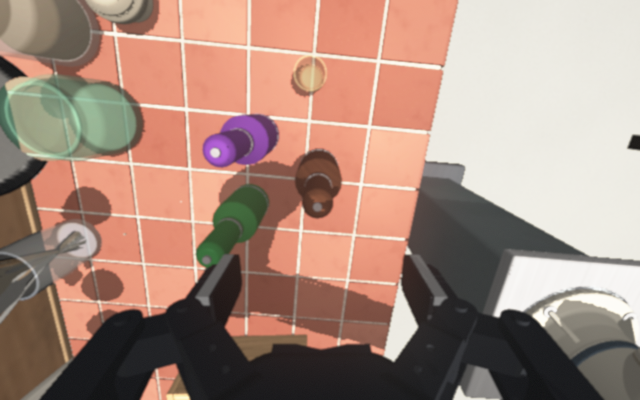

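The image shows the brown mill's neck top at (317,204). Green is at (210,250) and purple at (220,150), both clear of the fingers. Both cameras put the mill at (0.480, -0.278), so I descend.

```bash
python3 -m jog '-0.015 0 0 0.15 -0.03 0.005 1; -0.015 0 0 0.3 -0.03 0.005 1; -0.015 0 0 0.45 -0.03 0.005 1; -0.015 0 0 0.55 -0.03 0.005 1; -0.015 0 0 0.6 -0.03 0.005 1'
```

```text
time: 4.78
tcp_pos: [0.4803, -0.2772, 0.2014]
orientation: [[-0.003, -0.993, -0.117], [0.001, -0.117, 0.993], [-1.0, 0.003, 0.002]]
force: [-0.4, 1.3, 0.7]
finger_gap: 1.002
```

```bash
python3 -m jog '0 0 0 0.15 0 0 1; 0 0 0 0.3 0 0 1; 0 0 0 0.4 0 0 1; 0 0 0 0.5 0 0 1; 0 0 0 0.53 0 0 1'
```

```text
time: 5.2
tcp_pos: [0.4805, -0.2773, 0.1382]
orientation: [[-0.002, -0.993, -0.117], [0.001, -0.117, 0.993], [-1.0, 0.002, 0.001]]
force: [-0.9, 0.2, 0.3]
finger_gap: 1.003
```

```bash
python3 -m jog '0 0 0 0 0 0 0.3; 0 0 0 0 0 0 -0.1; 0 0 0 0 0 0 -0.3; 0 0 0 0 0 0 -0.6; 0 0 0 0 0 0 -1' 60; python3 -m jog '0 0 0 0 0 0 -1; 0 0 0 0 0 0 -1; 0 0 0 0 0 0 -1; 0 0 0 0 0 0 -1; 0 0 0 0 0 0 -1' 60
```

```text
time: 5.62
tcp_pos: [0.4816, -0.2779, 0.1407]
orientation: [[0.001, -0.993, -0.119], [-0.001, -0.119, 0.993], [-1.0, -0.001, -0.001]]
force: [-1.1, 0.9, 0.9]
finger_gap: 0.327
time: 6.03
tcp_pos: [0.4815, -0.2779, 0.1407]
orientation: [[0.001, -0.993, -0.119], [-0.001, -0.119, 0.993], [-1.0, -0.001, -0.001]]
force: [-1.4, 0.1, 6.0]
finger_gap: 0.324
```

```bash
python3 -m jog '0 0 0 -0.15 0 0 -1; 0 0 0 -0.3 0 0 -1; 0 0 0 -0.42 0 0 -1; 0 0 0 -0.42 0 0 -1'; python3 -m jog '0 0 0 0 0.03 0.2 -1; 0 0 0 0 0.06 0.4 -1; 0 0 0 0 0.09 0.65 -1; 0 0 0 0 0.11 0.9 -1; 0 0 0 0 0.11 0.97 -1'
```

```text
time: 6.37
tcp_pos: [0.4824, -0.278, 0.1923]
orientation: [[0.004, -0.993, -0.119], [-0.001, -0.119, 0.993], [-1.0, -0.004, -0.002]]
force: [0.7, 0.8, -3.8]
finger_gap: 0.328
time: 6.78
tcp_pos: [0.4523, -0.1602, 0.1882]
orientation: [[-0.003, -0.993, -0.12], [0.003, -0.12, 0.993], [-1.0, 0.003, 0.003]]
force: [-0.7, 0.2, -4.4]
finger_gap: 0.328
```

```bash
python3 -m jog '0 0 0 0 0.03 0.2 -1; 0 0 0 0 0.06 0.4 -1; 0 0 0 0 0.09 0.65 -1; 0 0 0 0 0.11 0.9 -1; 0 0 0 0 0.11 0.97 -1'; python3 -m jog '0 0 0 0 0.03 0.2 -1; 0 0 0 0 0.06 0.4 -1; 0 0 0 0 0.09 0.65 -1; 0 0 0 0 0.11 0.9 -1; 0 0 0 0 0.11 0.97 -1'
```

```text
time: 7.2
tcp_pos: [0.4256, -0.0468, 0.1886]
orientation: [[-0.002, -0.993, -0.12], [0.002, -0.12, 0.993], [-1.0, 0.002, 0.002]]
force: [-0.5, 0.4, -3.8]
finger_gap: 0.328
time: 7.62
tcp_pos: [0.3991, 0.067, 0.1888]
orientation: [[-0.002, -0.993, -0.121], [0.001, -0.121, 0.993], [-1.0, 0.002, 0.001]]
force: [-0.2, 0.8, -4.1]
finger_gap: 0.323
```

Run:
```python
from fit import *
print(sense()["tcp_pos"],sense()["force"])
save("wrist","w3"); P=run("wrist","w3")
save("scene","s3"); save("top","t3"); run("top","t3")
a=cv2.imread('pics/scene0.png')
o=np.vstack([cv2.imread('pics/w3.png')[:, :],]); 
s=cv2.resize(cv2.imread('pics/s3.png')[130:330,200:440],None,fx=2,fy=2); t=cv2.resize(cv2.imread('pics/t3.png')[120:260,200:300],None,fx=2.85,fy=2.85)
z=np.zeros((400,780,3),np.uint8); z[:,:480]=s; z[:t.shape[0],485:485+t.shape[1]]=t[:400,:]
cv2.imwrite('pics/c3.png',z)
```

```text
[0.39913033 0.06698994 0.18883053] [-0.16552484  0.75395063 -4.06691644]
14633 0.10992043472336384 [0.4200106  0.03002516 0.10000351] [0.66302097 0.14558653 0.12169067]
((0.5426217913627625, 0.08486861735582352), (0.25143927335739136, 0.09339132905006409), 6.737248420715332)
776 0.11015060720793972 [0.47600472 0.02916015 0.10003923] [0.67259042 0.14119844 0.11847449]
((0.5706376433372498, 0.08507734537124634), (0.19976340234279633, 0.09322015941143036), 6.303036212921143)
```

View pics/w3.png

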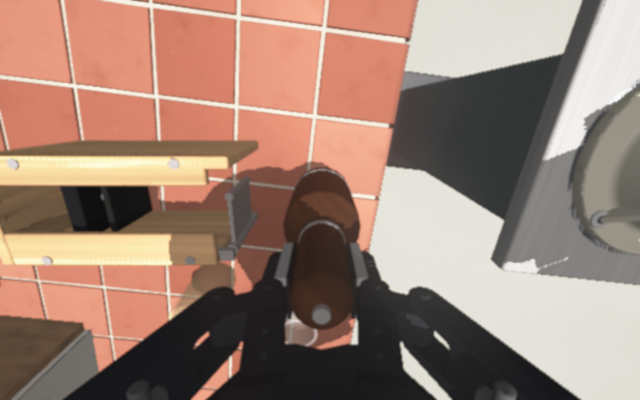

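View pics/c3.png

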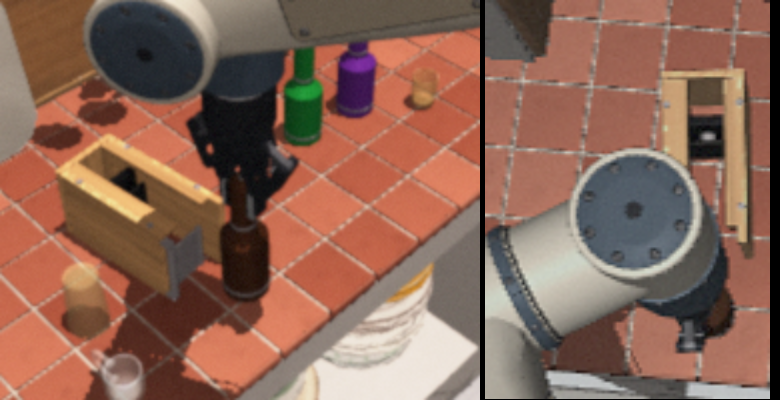

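The wrist view shows the mill held upright, with the neck top at (320,312) and the barrel at (320,210). The dock mouth is at (235,215). I'll measure the mill and dock in this one frame.

Run:
```python
from fit import *
W=world("wrist","w3"); z=np.load('pics/w3.npz'); p=z['p'].astype(int)
F=W.reshape(-1,3)
m=(F[:,2]>.106)&(F[:,2]<.114)&(F[:,0]>.462)&(F[:,0]<.70)&(F[:,1]>.02)&(F[:,1]<.17)
r=cv2.minAreaRect(F[m][:,:2].astype(np.float32)); print(r, F[m].mean(0))
a=np.radians(6.74)
R=np.array([[np.cos(a),-np.sin(a)],[np.sin(a),np.cos(a)]])
q=F[m][:,:2]@R; print("dock-aligned extents",q.min(0),q.max(0)); 
np.set_printoptions(precision=4,suppress=True)
# side edges by percentile
print(np.percentile(q,[.5,99.5],axis=0))
from scipy.optimize import least_squares
# neck/barrel circle fits by pixel region
def circ(m,rad):
    P=W[m]; P=P[P[:,2]>0]
    f=lambda c:np.hypot(P[:,0]-c[0],P[:,1]-c[1])-rad
    s=least_squares(f,[.4,.067+0.0],loss='soft_l1',f_scale=.002); return s.x,len(P),np.median(abs(s.fun)),P[:,2].min(),P[:,2].max()
dark=(p.sum(-1)<260)&(W[...,2]>.03)
u=np.arange(640)[None,:]*np.ones((400,1)); v=np.arange(400)[:,None]*np.ones((1,640))
for n,u0,u1,v0,v1,rad in [("neck",303,340,245,300,.0145),("barrel",290,352,175,222,.028)]:
    k=(u>u0)&(u<u1)&(v>v0)&(v<v1); print(n,circ(k&dark,rad))
for vv in range(170,330,10): print(vv,W[vv,320])
```

```text
((0.5680375099182129, 0.08794566988945007), (0.20041580498218536, 0.09306946396827698), 6.875382423400879) [0.56708228 0.08635645 0.1103634 ]
dock-aligned extents [ 0.47432985 -0.02609528] [0.67455219 0.06728975]
[[ 0.4773 -0.0257]
 [ 0.6693  0.0664]]
neck (array([0.3988, 0.0698]), 1944, np.float64(0.0010960475453629234), np.float64(0.1828173256853493), np.float64(0.3180854128629865))
barrel (array([0.3983, 0.0725]), 2577, np.float64(0.003069104627267779), np.float64(0.05129868086242076), np.float64(0.3180854128629865))
170 [0.4033 0.0419 0.066 ]
180 [0.4033 0.0412 0.1059]
190 [0.4032 0.0415 0.1329]
200 [0.4026 0.0466 0.1393]
210 [0.402  0.0516 0.1452]
220 [0.4017 0.0542 0.1559]
230 [0.4016 0.0546 0.1702]
240 [0.4016 0.0546 0.183 ]
250 [0.4015 0.0547 0.1938]
260 [0.4016 0.054  0.2046]
270 [0.4015 0.0546 0.2121]
280 [0.4013 0.0562 0.2171]
290 [0.401  0.0589 0.2202]
300 [0.4004 0.0638 0.2203]
310 [0.4002 0.0653 0.2245]
320 [0.3996 0.0702 0.2246]
```

Same-frame check: the mill axis is at dock y ≈ +5 mm and x ≈ -80 mm, and it's upright. The top-camera fit plus TCP agrees. Next I estimate the pad's face from the depth data through the slot.

Run:
```python
from h import *
np.set_printoptions(precision=4,suppress=True)
for n,f,o,yaw in [("top","top0",(.4815,.0713),6.46),("wrist","w1",(.4787,.0747),6.84),("wrist","w3",(.479,.0738),6.8)]:
    W=world(n,f).reshape(-1,3); a=np.radians(yaw); d=W[:,:2]-o
    X=d[:,0]*np.cos(a)+d[:,1]*np.sin(a); Y=-d[:,0]*np.sin(a)+d[:,1]*np.cos(a); Z=W[:,2]
    m=(abs(Y)<.018)&(X>.07)&(X<.175)&(Z>.02)&(Z<.1)
    h,e=np.histogram(X[m],bins=np.arange(.07,.18,.005)); print(f,[(round(e[i],3),h[i],round(float(np.median(Z[m][(X[m]>e[i])&(X[m]<=e[i+1])])),3)) for i in range(len(h)) if h[i]])
```

```text
top0 [(np.float64(0.105), np.int64(37), 0.06), (np.float64(0.11), np.int64(22), 0.078), (np.float64(0.12), np.int64(6), 0.063), (np.float64(0.125), np.int64(42), 0.067), (np.float64(0.13), np.int64(18), 0.088), (np.float64(0.135), np.int64(16), 0.087), (np.float64(0.14), np.int64(8), 0.085)]
w1 [(np.float64(0.105), np.int64(6), 0.06), (np.float64(0.11), np.int64(594), 0.058), (np.float64(0.115), np.int64(21), 0.08), (np.float64(0.125), np.int64(70), 0.073), (np.float64(0.13), np.int64(349), 0.079), (np.float64(0.135), np.int64(88), 0.089), (np.float64(0.14), np.int64(56), 0.089)]
w3 [(np.float64(0.105), np.int64(797), 0.06), (np.float64(0.11), np.int64(278), 0.08), (np.float64(0.115), np.int64(5), 0.079), (np.float64(0.125), np.int64(733), 0.078), (np.float64(0.13), np.int64(249), 0.088), (np.float64(0.135), np.int64(208), 0.089), (np.float64(0.14), np.int64(76), 0.088)]
```

```bash
python3 -m jog '0 0 0 0.1 0 -0.01 -1; 0 0 0 0.2 0 -0.02 -1; 0 0 0 0.3 0 -0.035 -1; 0 0 0 0.37 0 -0.035 -1; 0 0 0 0.37 0 -0.035 -1'
```

```text
time: 8.18
tcp_pos: [0.3996, 0.0589, 0.1435]
orientation: [[-0.004, -0.993, -0.117], [-0.002, -0.117, 0.993], [-1.0, 0.004, -0.001]]
force: [-0.9, 0.2, -4.3]
finger_gap: 0.324
```

Every view puts the pad's face at dock x ≈ 110 mm, so contact should come at axis ≈ 82 mm. I'll correct y and check that it settles.

```bash
python3 -m jog '0 0 0 0 0 0.03 -1; 0 0 0 0 0 0.03 -1; 0 0 0 0 0 0.03 -1; 0 0 0 0 0 0.03 -1; 0 0 0 0 0 0.03 -1'
cat > dk.py <<'E'
from h import *
s=sense(); t=s["tcp_pos"]
for o,y,dy in [((.4815,.0713),6.46,0),((.479,.0738),6.8,.002)]:
    a=np.radians(y); d=np.array([t[0]-o[0],t[1]+dy-o[1]]); print("dock x %.4f y %.4f"%(d[0]*np.cos(a)+d[1]*np.sin(a),-d[0]*np.sin(a)+d[1]*np.cos(a)))
R=np.array(s["orientation"]); print("tool-frame force",(R.T@s["force"]).round(2),"z",t[2].round(4))
E
python3 dk.py
```

```text
time: 8.6
tcp_pos: [0.4007, 0.064, 0.1461]
orientation: [[0.001, -0.993, -0.119], [0.0, -0.119, 0.993], [-1.0, -0.001, 0.0]]
force: [0.2, -0.2, -4.5]
finger_gap: 0.322
dock x -0.0811 y 0.0018
dock x -0.0787 y 0.0015
tool-frame force [ 4.51 -0.14 -0.22] z 0.1461
```

```bash
python3 -m jog '0 0 0 0.02 -0.08 0 -1; 0 0 0 0.02 -0.16 0 -1; 0 0 0 0.02 -0.24 0 -1; 0 0 0 0.02 -0.3 0 -1; 0 0 0 0.02 -0.35 0 -1'; python3 -m jog '0 0 0 0 0 0 -1;0 0 0 0 0 0 -1;0 0 0 0 0 0 -1'; python3 dk.py
```

```text
time: 9.02
tcp_pos: [0.4434, 0.069, 0.1431]
orientation: [[-0.0, -0.993, -0.119], [-0.0, -0.119, 0.993], [-1.0, 0.0, -0.0]]
force: [-0.2, 0.5, -4.1]
finger_gap: 0.324
time: 9.27
tcp_pos: [0.4419, 0.0687, 0.1431]
orientation: [[-0.001, -0.993, -0.119], [-0.0, -0.119, 0.993], [-1.0, 0.001, -0.0]]
force: [-0.6, -1.2, -3.4]
finger_gap: 0.324
dock x -0.0397 y 0.0019
dock x -0.0372 y 0.0013
tool-frame force [ 3.45  0.78 -1.09] z 0.1431
```

Run:
```python
from h import *
save("wrist","w4")
```

```text
(no output)
```

View pics/w4.png

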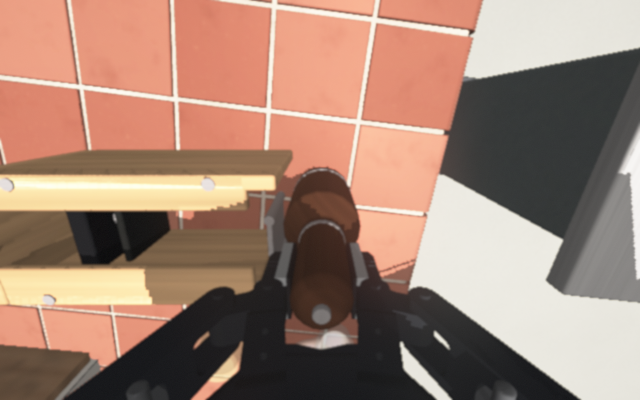

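The mill sits just outside the flap in line with the lane, with the barrel at (320,210) and the flap edge at (275,230). I'm now pushing in slowly.

```bash
python3 -m jog '0 0 0 0 -0.05 0 -1; 0 0 0 0 -0.1 0 -1; 0 0 0 0 -0.15 0 -1; 0 0 0 0 -0.2 0 -1; 0 0 0 0 -0.25 0 -1'; python3 dk.py
```

```text
time: 9.73
tcp_pos: [0.4716, 0.0722, 0.1427]
orientation: [[-0.003, -0.993, -0.119], [-0.001, -0.119, 0.993], [-1.0, 0.003, -0.0]]
force: [-4.1, -0.6, -4.1]
finger_gap: 0.322
dock x -0.0098 y 0.0020
dock x -0.0073 y 0.0013
tool-frame force [ 4.07  4.15 -0.13] z 0.1427
```

```bash
python3 -m jog '0 0 0 0 -0.04 0 -1; 0 0 0 0 -0.08 0 -1; 0 0 0 0 -0.12 0 -1; 0 0 0 0 -0.16 0 -1; 0 0 0 0 -0.2 0 -1'; python3 dk.py
```

```text
time: 10.15
tcp_pos: [0.4957, 0.0746, 0.1429]
orientation: [[-0.002, -0.993, -0.119], [-0.001, -0.119, 0.993], [-1.0, 0.002, -0.001]]
force: [-4.1, -3.7, -4.6]
finger_gap: 0.325
dock x 0.0144 y 0.0017
dock x 0.0169 y 0.0008
tool-frame force [ 4.6   4.52 -3.22] z 0.1429
```

```bash
python3 -m jog '0 0 0 0 -0.04 0 -1; 0 0 0 0 -0.08 0.003 -1; 0 0 0 0 -0.12 0.006 -1; 0 0 0 0 -0.16 0.008 -1; 0 0 0 0 -0.2 0.01 -1'; python3 dk.py
```

```text
time: 10.57
tcp_pos: [0.5203, 0.0792, 0.1435]
orientation: [[0.001, -0.993, -0.119], [-0.0, -0.119, 0.993], [-1.0, -0.001, -0.001]]
force: [-2.4, -3.6, -4.1]
finger_gap: 0.322
dock x 0.0395 y 0.0035
dock x 0.0419 y 0.0025
tool-frame force [ 4.09  2.86 -3.32] z 0.1435
```

```bash
python3 -m jog '0 0 0 0 -0.03 0 -1; 0 0 0 0 -0.06 0 -1; 0 0 0 0 -0.09 0 -1; 0 0 0 0 -0.12 0.005 -1; 0 0 0 0 -0.15 0.005 -1'; python3 dk.py
```

```text
time: 10.98
tcp_pos: [0.5384, 0.0822, 0.1437]
orientation: [[0.002, -0.993, -0.119], [0.0, -0.119, 0.993], [-1.0, -0.002, 0.0]]
force: [1.2, -3.2, -4.4]
finger_gap: 0.322
dock x 0.0577 y 0.0045
dock x 0.0602 y 0.0033
tool-frame force [ 4.41 -0.81 -3.28] z 0.1437
```

```bash
python3 -m jog '0 0 0 0 -0.03 -0.005 -1; 0 0 0 0 -0.06 -0.01 -1; 0 0 0 0 -0.09 -0.015 -1; 0 0 0 0 -0.11 -0.015 -1; 0 0 0 0 -0.13 -0.015 -1'; python3 -m jog '0 0 0 0 0 0 -1;0 0 0 0 0 0 -1;0 0 0 0 0 0 -1'; python3 dk.py
```

```text
time: 11.4
tcp_pos: [0.5534, 0.0828, 0.1433]
orientation: [[0.0, -0.993, -0.119], [0.001, -0.119, 0.993], [-1.0, -0.001, 0.001]]
force: [0.1, 0.3, -4.5]
finger_gap: 0.326
time: 11.65
tcp_pos: [0.5528, 0.0823, 0.1433]
orientation: [[-0.0, -0.993, -0.119], [0.0, -0.119, 0.993], [-1.0, 0.0, 0.0]]
force: [-0.5, -0.5, -3.4]
finger_gap: 0.325
dock x 0.0721 y 0.0029
dock x 0.0746 y 0.0017
tool-frame force [ 3.39  0.53 -0.39] z 0.1433
```

Run:
```python
from h import *
save("wrist","w5")
```

```text
(no output)
```

View pics/w5.png

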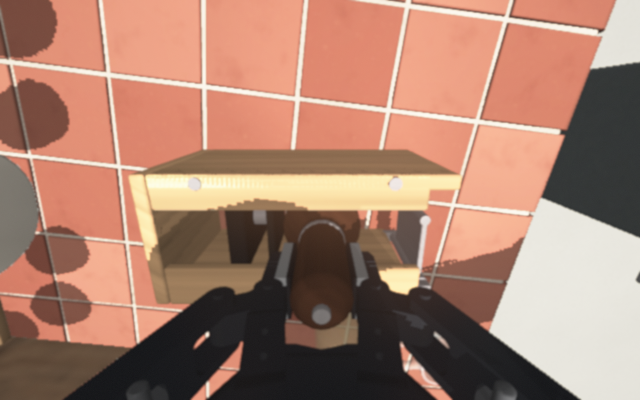

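The mill is inside and the flap has shut behind it (steel plate at (405,235)). The pad is at (265,235), just ahead of the mill. Now I feel for the pad in small steps.

```bash
python3 -m jog '0 0 0 0.005 -0.015 0 -1;0 0 0 0.01 -0.03 0 -1;0 0 0 0.01 -0.045 0 -1;0 0 0 0.01 -0.05 0 -1;0 0 0 0.01 -0.05 0 -1'; python3 dk.py
```

```text
time: 12.12
tcp_pos: [0.5591, 0.0829, 0.142]
orientation: [[0.0, -0.993, -0.119], [-0.0, -0.119, 0.993], [-1.0, -0.0, -0.0]]
force: [-0.2, -0.4, -4.1]
finger_gap: 0.32
dock x 0.0785 y 0.0028
dock x 0.0809 y 0.0015
tool-frame force [ 4.07  0.27 -0.33] z 0.142
```

```bash
python3 -m jog '0 0 0 0 -0.015 0 -1;0 0 0 0 -0.03 0 -1;0 0 0 0 -0.035 0 -1;0 0 0 0 -0.035 0 -1;0 0 0 0 -0.035 0 -1'; python3 dk.py
```

```text
time: 12.53
tcp_pos: [0.5629, 0.0833, 0.142]
orientation: [[-0.001, -0.993, -0.119], [-0.0, -0.119, 0.993], [-1.0, 0.001, -0.0]]
force: [-1.7, -0.2, -2.9]
finger_gap: 0.326
dock x 0.0822 y 0.0027
dock x 0.0847 y 0.0015
tool-frame force [2.93 1.75 0.  ] z 0.142
```

```bash
python3 -m jog '0 0 0 0 -0.01 0 -1;0 0 0 0 -0.02 0 -1;0 0 0 0 -0.02 0 -1;0 0 0 0 -0.02 0 -1'; python3 dk.py;  python3 -m jog '0 0 0 0 0 0 -1;0 0 0 0 0 0 -1'
```

```text
time: 12.87
tcp_pos: [0.5652, 0.0835, 0.142]
orientation: [[-0.001, -0.993, -0.119], [-0.0, -0.119, 0.993], [-1.0, 0.001, -0.0]]
force: [-2.8, -0.4, -3.1]
finger_gap: 0.325
dock x 0.0846 y 0.0027
dock x 0.0870 y 0.0015
tool-frame force [ 3.12  2.82 -0.11] z 0.142
time: 13.03
tcp_pos: [0.5653, 0.0836, 0.142]
orientation: [[-0.0, -0.993, -0.119], [-0.0, -0.119, 0.993], [-1.0, 0.0, -0.0]]
force: [-2.4, -1.0, -2.9]
finger_gap: 0.326
```

```bash
python3 -m jog '0 0 0 0 -0.01 0 -1;0 0 0 0 -0.025 0 -1;0 0 0 0 -0.025 0 -1;0 0 0 0 -0.025 0 -1;0 0 0 0 -0.025 0 -1'; python3 dk.py;  python3 -m jog '0 0 0 0 0 0 -1;0 0 0 0 0 0 -1'; python3 dk.py
```

```text
time: 13.45
tcp_pos: [0.5682, 0.0839, 0.142]
orientation: [[-0.001, -0.993, -0.119], [-0.0, -0.119, 0.993], [-1.0, 0.001, -0.0]]
force: [-4.8, -0.7, -1.5]
finger_gap: 0.325
dock x 0.0876 y 0.0028
dock x 0.0900 y 0.0015
tool-frame force [ 1.47  4.89 -0.1 ] z 0.142
time: 13.62
tcp_pos: [0.5683, 0.0839, 0.142]
orientation: [[-0.0, -0.993, -0.119], [-0.0, -0.119, 0.993], [-1.0, 0.0, -0.0]]
force: [-4.7, -0.7, -1.7]
finger_gap: 0.322
dock x 0.0877 y 0.0028
dock x 0.0901 y 0.0015
tool-frame force [ 1.69  4.75 -0.09] z 0.142
```

The pad force is about 4.8 N, so it is roughly 8 mm in. Now I set the mill down.

```bash
python3 -m jog '0 0 0 0.004 0 0 -1;0 0 0 0.008 0 0 -1;0 0 0 0.008 0 0 -1;0 0 0 0.008 0 0 -1'; python3 dk.py;python3 - <<'E'
from h import *
save("wrist","w6"); W=world("wrist","w6")
np.set_printoptions(precision=4,suppress=True)
for v in range(195,330,10): print(v,W[v,320])
E
```

```text
time: 13.95
tcp_pos: [0.5684, 0.0839, 0.1411]
orientation: [[-0.0, -0.993, -0.119], [-0.0, -0.119, 0.993], [-1.0, 0.0, -0.0]]
force: [-3.8, -0.9, -1.5]
finger_gap: 0.322
dock x 0.0878 y 0.0027
dock x 0.0902 y 0.0014
tool-frame force [ 1.5   3.87 -0.42] z 0.1411
195 [0.573  0.0539 0.1112]
205 [0.5722 0.0601 0.1113]
215 [0.571  0.0705 0.1012]
225 [0.5709 0.0715 0.1152]
235 [0.5708 0.0716 0.1288]
245 [0.5708 0.0714 0.1412]
255 [0.5708 0.0714 0.1515]
265 [0.5708 0.0713 0.1607]
275 [0.5707 0.0718 0.1678]
285 [0.5703 0.0752 0.17  ]
295 [0.57   0.0775 0.1736]
305 [0.5695 0.0819 0.1742]
315 [0.5691 0.0849 0.1766]
325 [0.5682 0.0925 0.1738]
```

View pics/w6.png

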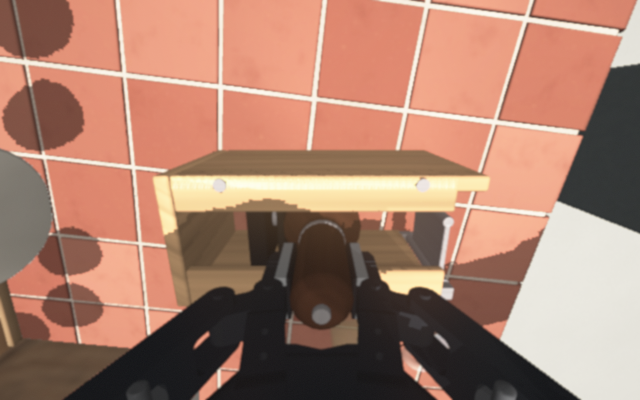

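The flap is shut (435,235), and the mill stands between the walls pressed on the pad (262,238). I lower the last bit until the table takes the load.

```bash
python3 -m jog '0 0 0 0.005 0 0 -1;0 0 0 0.008 0 0 -1;0 0 0 0.008 0 0 -1;0 0 0 0.008 0 0 -1'; python3 dk.py
```

```text
time: 14.33
tcp_pos: [0.5686, 0.0839, 0.1408]
orientation: [[0.001, -0.993, -0.119], [-0.0, -0.119, 0.993], [-1.0, -0.001, -0.0]]
force: [-6.0, -0.7, 1.1]
finger_gap: 0.329
dock x 0.0879 y 0.0027
dock x 0.0904 y 0.0014
tool-frame force [-1.13  6.06  0.03] z 0.1408
```

```bash
python3 -m jog '0 0 0 0 0 0 -0.33;0 0 0 0 0 0 -0.3;0 0 0 0 0 0 -0.25;0 0 0 0 0 0 -0.2;0 0 0 0 0 0 -0.1' 20; python3 -m jog '0 0 0 0 0 0 0;0 0 0 0 0 0 0.2;0 0 0 0 0 0 0.3;0 0 0 0 0 0 0.3;0 0 0 0 0 0 0.3' ; python3 dk.py
python3 - <<'E'
from h import *
save("wrist","w7"); W=world("wrist","w7")
np.set_printoptions(precision=4,suppress=True)
for v in range(195,330,10): print(v,W[v,320])
E
```

```text
time: 14.75
tcp_pos: [0.5695, 0.0843, 0.1406]
orientation: [[0.002, -0.993, -0.119], [0.001, -0.119, 0.993], [-1.0, -0.003, 0.0]]
force: [-0.7, -0.3, 0.2]
finger_gap: 0.45
time: 15.17
tcp_pos: [0.5688, 0.0841, 0.1403]
orientation: [[0.001, -0.993, -0.119], [0.0, -0.119, 0.993], [-1.0, -0.001, 0.0]]
force: [0.4, 1.1, 0.1]
finger_gap: 0.653
dock x 0.0881 y 0.0029
dock x 0.0906 y 0.0015
tool-frame force [-0.07 -0.49  1.04] z 0.1403
195 [0.5734 0.0543 0.1098]
205 [0.5726 0.0606 0.1097]
215 [0.5714 0.0712 0.0991]
225 [0.5711 0.0732 0.1109]
235 [0.5711 0.0728 0.1259]
245 [0.5711 0.0726 0.1386]
255 [0.571  0.0726 0.1489]
265 [0.5709 0.0733 0.1569]
275 [0.5709 0.0729 0.1656]
285 [0.5707 0.0751 0.1696]
295 [0.5703 0.0779 0.1725]
305 [0.5698 0.0826 0.1728]
315 [0.5692 0.087  0.1735]
325 [0.5686 0.0925 0.1732]
```

View pics/w7.png

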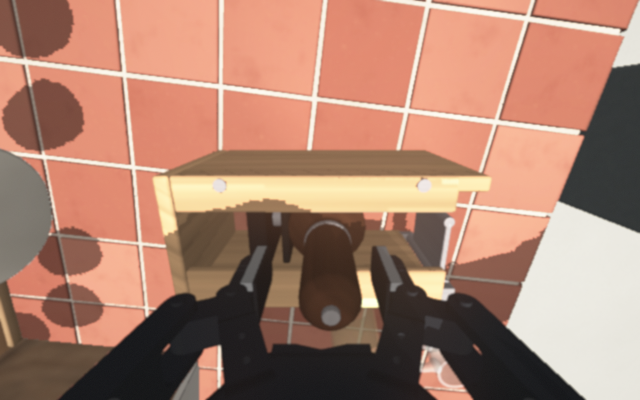

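Released: the mill moved back a few mm with the pad following it (neck top now at (331,316)). I lift straight off and check.

```bash
python3 -m jog '0 0 0 0 -0.01 0 0.6;0 0 0 0 -0.03 0 0.8;0 0 0 0 -0.03 0 0.8;0 0 0 -0.05 -0.03 0 0.8;0 0 0 -0.1 -0.03 0 0.8'; python3 -m jog '0 0 0 -0.15 0 0 0.8;0 0 0 -0.3 0 0 0.8;0 0 0 -0.45 0 0 0.8;0 0 0 -0.6 0 0 0.8;0 0 0 -0.75 0 0 0.8'; python3 -m jog '0 0 0 -0.05 0 -0.15 0.8;0 0 0 -0.05 0 -0.3 0.8;0 0 0 -0.05 0 -0.3 0.8;0 0 0 -0.05 0 -0.3 0.8'
python3 - <<'E'
from h import *
save("wrist","w8"); save("scene","s8"); save("top","t8")
cv2.imwrite('pics/s8c.png',cv2.resize(cv2.imread('pics/s8.png')[160:340,200:400],None,fx=3,fy=3))
W=world("wrist","w8"); o=np.array((.479,.0738)); a=np.radians(6.8)
m=(W[...,2]>.155)&(W[...,2]<.19)&(np.hypot(W[...,0]-.57,W[...,1]-.084)<.04)
P=W[m]; lo,hi=P.min(0),P.max(0); print(len(P),lo,hi)
c=(lo+hi)[:2]/2-o; print("mill in dock",c[0]*np.cos(a)+c[1]*np.sin(a),-c[0]*np.sin(a)+c[1]*np.cos(a))
F=W.reshape(-1,3); d=F[:,:2]-o; X=d[:,0]*np.cos(a)+d[:,1]*np.sin(a); Y=-d[:,0]*np.sin(a)+d[:,1]*np.cos(a); Z=F[:,2]
m=(abs(Y)<.019)&(X>.085)&(X<.16)&(Z>.02)&(Z<.098)
h,e=np.histogram(X[m],bins=np.arange(.085,.16,.0025)); print([(round(float(e[i]),4),int(h[i]),round(float(np.median(Z[m][(X[m]>e[i])&(X[m]<=e[i+1])])),3)) for i in range(len(h)) if h[i]])
E
```

```text
time: 15.63
tcp_pos: [0.5719, 0.0843, 0.1523]
orientation: [[-0.001, -0.993, -0.119], [-0.0, -0.119, 0.993], [-1.0, 0.001, -0.0]]
force: [0.3, 0.4, -0.6]
finger_gap: 0.899
time: 16.05
tcp_pos: [0.572, 0.0844, 0.244]
orientation: [[0.001, -0.993, -0.119], [0.0, -0.119, 0.993], [-1.0, -0.001, 0.0]]
force: [0.2, 1.1, 0.5]
finger_gap: 0.898
time: 16.38
tcp_pos: [0.5764, 0.0481, 0.2489]
orientation: [[0.001, -0.993, -0.118], [0.0, -0.118, 0.993], [-1.0, -0.001, 0.0]]
force: [0.2, -0.1, 0.4]
finger_gap: 0.903
958 [0.55032815 0.0704934  0.15511948] [0.57883457 0.09776189 0.17715765]
mill in dock 0.086202173263877 0.00012182235338953004
[(0.0875, 3, 0.098), (0.09, 4, 0.097), (0.0925, 2, 0.097), (0.095, 10, 0.097), (0.0975, 10, 0.096), (0.1, 22, 0.095), (0.1025, 44, 0.096), (0.105, 67, 0.093), (0.1075, 50, 0.091), (0.11, 40, 0.088), (0.1125, 40, 0.08), (0.115, 51, 0.081), (0.1175, 46, 0.08), (0.12, 10, 0.063), (0.1225, 20, 0.063), (0.125, 20, 0.063), (0.1275, 100, 0.078), (0.13, 57, 0.089), (0.1325, 58, 0.089), (0.135, 59, 0.089), (0.1375, 59, 0.089), (0.14, 52, 0.088), (0.1425, 5, 0.087)]
```

View pics/w8.png

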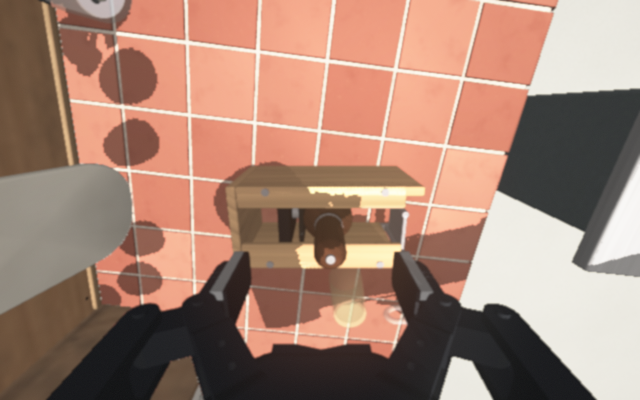

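View pics/s8c.png

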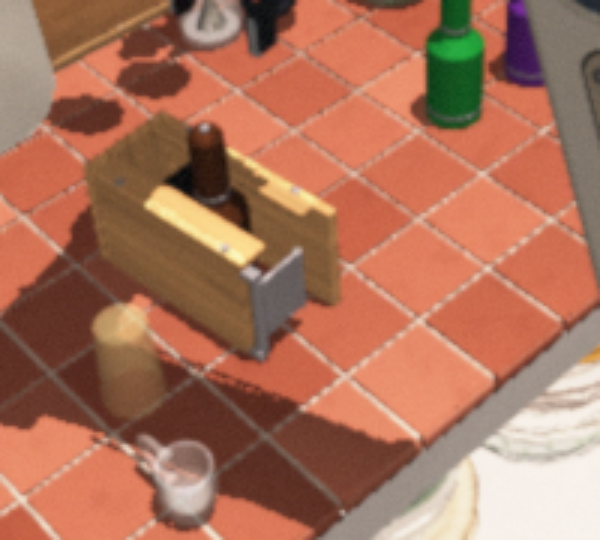

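The flap is shut in both views, and the mill is at dock (86, 0) mm. Its front is at about 114 mm, roughly 4 mm into the pad's relaxed face. One quick check of uprightness and the bystanders, then I hand in.

Run:
```python
from h import *
np.set_printoptions(precision=4,suppress=True)
from scipy.optimize import least_squares
W=world("wrist","w8"); near=np.hypot(W[...,0]-.566,W[...,1]-.084)<.022
for a,b in[(.112,.13),(.13,.15),(.15,.168)]:
    P=W[near&(W[...,2]>a)&(W[...,2]<b)]
    print(a,len(P),least_squares(lambda c:np.hypot(P[:,0]-c[0],P[:,1]-c[1])-.0145,[.566,.084],loss='soft_l1',f_scale=.001).x)
a=cv2.imread('pics/top0.png');b=cv2.imread('pics/t8.png')
cv2.imwrite('pics/cmp.png',np.hstack([cv2.resize(x[120:250,200:330],None,fx=3,fy=3) for x in(a,b)]))
print(sense()["dq"].max())
```

```text
0.112 183 [0.5644 0.0855]
0.13 247 [0.5644 0.0856]
0.15 343 [0.5644 0.0857]
0.0031282973077152183
```

View pics/cmp.png

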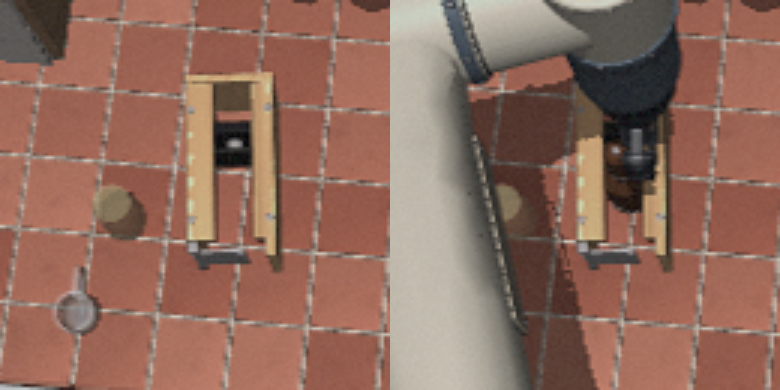

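The mill is upright, with the neck axis constant to 0.2 mm over its height. The flap looks the same as at the start (shut), and the short glass hasn't moved.

```bash
python3 -c "
from plant import *
print(sign_off())"
```

```text
the job is handed in; nothing more can be done
None
```

The pepper mill is docked and the job is handed in; `sign_off()` gave no verdict.

I gripped the brown mill by its neck and carried it to the dock. I pushed it through the flap (about 4.5 N along the lane) and pressed it on the pad to about 4.8 N, roughly 8 mm in. The force read 6 N as I set it down. I then released it and lifted clear, finishing at about 16.5 s.

Last checks:
- **Position:** the mill stands at about dock x = 86 mm, y = 0 mm.
- **Upright:** the neck axis is vertical to about 0.2 mm over its height.
- **Flap:** it looks shut in the wrist, scene and top pictures.
- **Pad:** by geometry it is still about 4 mm in, but the margin is only as good as the 2–3 mm position estimate.
- **Bystanders:** the short glass looks unmoved. The glass cup was still standing in the scene picture, but the arm hid it from the top camera. I did not look at the shot glass again after lifting the mill away.

The two cameras disagreed on the dock's position by 3–4 mm. I checked against a picture showing both mill and dock, which gave the same lane offset.

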